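Clear a two-pin fixture and hold a cast lever level above it

ROBOT

A 6-joint arm with a two-finger parallel gripper is mounted at the origin on a cart in front of the work surface, level with it; the furniture and walls round the work are solid. World frame = base frame: x ahead of the robot, y to its left, z up, the work surface at z = 0. Lengths are in mm, angles in rad, forces in N, time in s.
With the tool pointing down it reaches from about 275 to 1000 mm from the base axis. Payload 8.4 kg.
Tool frame: the origin (TCP) lies on the mounting face of the last link; the fingertips stand 173 mm ahead of it and the grasp point (between the pads) lies 155 mm ahead of it; z points along the fingers, y is the direction in which the jaws open and shut (so a half turn about z gives the same grasp; the last joint's range is limited). The gripper opens to 85 mm and grips with 20 to 120 N. Pads are 22 mm wide; open, the fingers measure 114 mm over their backs; the gripper's body (76 mm by 85 mm) begins 54 mm behind the grasp point. The pads swing forward as they close: fully open they stand 13 mm farther back than shut.
Start: joints at [1.275, 0.353, 1.633, -0, 1.155, -0.002], TCP at [180.994, 598.223, 404.681] pointing down, gripper open.
Joint ranges: [-2.63, 2.63], [-0.92, 2.1], [0.06, 2.66], [-1.3, 4.44], [0, 2.69], [-3.02, 3.02]. Speed limits (rad/s): [2.22, 2.22, 2.79, 3.14, 3.14, 3.14].

INTERFACE

Orientations are given as [roll, pitch, yaw] about the fixed x, y, z axes, in that order (R = Rz(yaw) Ry(pitch) Rx(roll)).
In Python, from rig import readout, imaging, ticket gives the robot as it stands.
- The arm moves only by the tool step_arm, never from a script. Its argument "deltas" is a list of rows, each an object with "translation": the shift along the tool's x, y, z in cm, a list of three; "rot": the turn, a rotation vector about the tool's x, y, z in rad, a list of three. In form: [{"translation": [x, y, z], "rot": [rx, ry, rz]}, ...]. A call has 1 to 8 rows; each row is the pose to reach, as a shift and turn from the pose commanded when the call began, along the tool's axes at that moment; what a row does not reach only later rows make up. A row lasts 1/8 s, in which the tool goes at most 62.5 mm and 10.7 degrees, less where a joint would pass 70% of its speed; a pose out of reach is approached as far as the arm can. A call with a gripper value outside its range is refused whole. "grip" is the closure in counts, from 0 (fully open) to 255 (shut), set as the call begins (left out, the last holds). The fingers move at their own pace and stop on an object; "squeeze" is the grip in N (left out, the last holds). Time passes only in rows, so rows that repeat a pose let the fingers close. It gives the time, the measured TCP pose, the force and the opening at its end, in the units of the state.
- readout.sense(): the state, without advancing time (a new reading comes with each control period).
- imaging.grab_frame(name): name is "scene" or "top" or "wrist"; returns a dict with "image" (420x560x3 uint8, red, green, blue), "camera_matrix" (3x3 intrinsics, pixels), "k1" (the pictures are not rectified: a ray, as slopes to the right and down, at radius r is drawn at 1 + k1 r^2 times it, then the intrinsics apply), "world_to_cam" (4x4, takes a point from world to camera coordinates). Camera axes: x right, y up, looking along -z (the intrinsics and any distortion apply to the point x, -y, -z); pixel columns grow to the right and rows downward; lengths in mm; the calibration is good to about 2 mm. A picture is of the moment at which its call begins. There is no depth.
- ticket.sign_off(): hands the job in, once; it reports no verdict.
The state is a dict: "clock": time; "qpos": joint angles; "qvel": joint speeds; "joint_efforts": joint torques, N m; "eef_pos": TCP position; "tcp_rot": TCP orientation; "contact_force": force on the tool from outside, world axes, zero at the start; "wrist_torque": the same for the moment, N m; "opening": opening from 0.0 (shut) to 1.0 (fully open).
Only numpy, scipy, OpenCV 4.12 (cv2) and the standard library are available. Lean on these libraries where they do the work, as an engineer would, in place of code of your own. Each camera call takes 0.05 s, during which the arm holds its last target.

TASK

Take the orange pin guard off the two-pin fixture and hang it by its black handle bar across both prongs of the hook stand, and let go of it. Then pick up the cast aluminium lever by its balance point (the red band) and hold it level about 3 cm above the tips of the fixture's pins, big hub centred over the thick pin and small eye over the thin pin, ready to be lowered, without the lever ever touching the fixture. Finish while still holding the lever there; leave the sanding block and spring clamp where they are.

Things in the scene. Friction and masses are not known exactly. Their poses are not given: they have to be found in the camera images.
- hook_stand: light wooden stand fixed to the bench: base 150 x 150 x 16 mm, upright board along its +x edge (front face at x = +60 mm, top at z = 188 mm), two parallel steel prongs 8 mm thick that run from the board towards -x, at y = -30 and +30 mm, axis at z = 170 mm, straight from x = +60 to x = -58 mm, then turned up to a tip at x = -64 mm whose top is at z = 188 mm. Origin: centre of the base's underside; z up.
- hook_seat (a point): point midway between the two prongs, level with their upper side (z = 174 mm over the bench), 48 mm inward from the bends at the prong ends and 70 mm out from the board; axes as the stand's (prongs point to -x). The handle bar hung here lies along the stand's y, its underside on the prongs.
- guard: loose orange pin guard, an open-bottomed box 184 x 44 x 42 mm (x, y, z; walls 3.5 mm) with a black handle over its top: two uprights at x = -60 and +60 mm and a square bar 130 mm long along x, 12 x 12 mm thick, its middle at z = 103 mm. Between the box's top and the bar's underside 55 mm are free, between the uprights 110 mm. About 0.2 kg, evenly balanced about the bar's middle. It starts standing on the fixture's plate over both pins. Origin: centre of the underside; z up.
- guard_bar (a point): middle of the guard's handle bar (centre of its 12 x 12 mm section), axes as the guard's (bar along x)
- fixture: dark steel plate 220 x 70 x 12 mm fixed flat on the bench, with two upright steel locating pins on its long (x) axis, 150 mm apart: thick pin (14 mm dia.) at x = -75 mm, thin pin (6 mm dia.) at x = +75 mm, tips 44 mm over the bench; at the start the guard hides them. Origin: centre of the underside; z up.
- pin_big (a point): centre of the tip of the fixture's thick pin, axes as the fixture's
- pin_small (a point): centre of the tip of the fixture's thin pin, axes as the fixture's
- lever: loose cast aluminium lever, 181 mm long, about 0.35 kg, standing on its two bosses: big hub (40 mm dia., 40 mm high, 16 mm bore) with its axis at x = -50.6 mm, small eye (22 mm dia., 40 mm high, 8 mm bore) with its axis at x = +99.4 mm, joined by a straight arm along x, 16 mm wide, from z = 16 to z = 36 mm. The red band round the arm, 20 mm wide, marks the balance point at x = 0. Origin: under the balance point, level with the undersides of the bosses; z up.
- lever_balance (a point): balance point of the lever along its length, inside the arm under the red band, at mid height of the arm (26 mm over the lever's underside); axes as the lever's
- lever_hub (a point): centre of the hub's bore at its lower end
- lever_eye (a point): centre of the eye's bore at its lower end
- sanding_block: brown sanding block 60 x 99 x 23 mm, a bystander; origin: centre of the underside
- clamp: small red-handled spring clamp lying flat, 52 x 107 x 20 mm, a bystander; origin: centre of the underside

How it is judged:
By the outcome, as a careful person would: the job done as asked, in the order asked, and still so for the second after the job is handed in, while the arm keeps its last pose, push and grip.
It also fails if it takes over 69 s, if anything falls off the work surface, if the arm or the gripper's body presses on something with over 40 N, if the wrist force passes 120 N, or if a joint passes its speed limit or range.

## Working session

There is one attempt and no reset: what is moved stays moved. The work goes in short steps, Python scripts to look and compute and a tool call to move; the robot and the scene stay as the last step left them, time stands still between calls to the robot, and variables do not carry over. Pictures are saved under pics/ and viewed, and the job is handed in when it is done.

Besides the shell and the picture viewer there is one more tool, called after ">>>" as name(argument=value, ...) on one line, values as JSON. step_arm: Moves the arm, as the interface text tells. Its arguments: {"type":"object","properties":{"deltas":{"type":"array","items":{"type":"object","properties":{"translation":{"type":"array","items":{"type":"number"}},"rot":{"type":"array","items":{"type":"number"}}}}},"grip":{"type":"number"},"squeeze":{"type":"number"}},"required":["deltas"]}

```bash
mkdir -p pics; ls
cat > h.py <<'E'
import numpy as np, cv2
from rig import readout, imaging, ticket
def grab(name,save=None):
    f=imaging.grab_frame(name)
    if save: cv2.imwrite('pics/'+save,f['image'][:,:,::-1])
    return f
E
python3 - <<'E'
from h import *
s=readout.sense()
print(s)
for n in ['scene','top','wrist']:
    f=grab(n,n+'0.png'); np.savez('pics/'+n+'0.npz',**f); print(n,f['camera_matrix'],f['k1'],f['world_to_cam'])
E
```

```text
pics
{'clock': 0.0, 'qpos': array([ 1.27457953e+00,  3.53674783e-01,  1.63413315e+00, -1.41913151e-05,
        1.15521043e+00, -2.42370278e-03]), 'qvel': array([ 0.00039691,  0.00114165,  0.00038313,  0.00116735, -0.00067787,
        0.00022227]), 'joint_efforts': array([ 1.23725491e-03, -6.05259919e+01, -3.42065692e+01,  8.45059412e-05,
        9.47689667e-03, -5.19915950e-07]), 'eef_pos': array([180.93862264, 597.9918075 , 403.94529821]), 'tcp_rot': array([-3.14016691e+00,  9.51963139e-06,  2.84780530e+00]), 'contact_force': array([-0.80607926,  0.24030634,  0.53267514]), 'wrist_torque': array([ 0.01314084, -0.0205525 ,  0.03096328]), 'opening': 0.9974830766406176}
scene [[451.20234965   0.         289.46729237]
 [  0.         451.20234965 211.28648629]
 [  0.           0.           1.        ]] 0.005995643654563461 [[ 9.07243942e-01 -4.20253275e-01 -1.71934408e-02 -4.83772259e+02]
 [ 3.01895426e-01  6.22180958e-01  7.22322648e-01 -2.37181279e+02]
 [-2.92861027e-01 -6.60513468e-01  6.91342446e-01 -1.14713654e+03]
 [ 0.00000000e+00  0.00000000e+00  0.00000000e+00  1.00000000e+00]]
top [[398.98828886   0.         278.95905219]
 [  0.         398.98828886 208.04110083]
 [  0.           0.           1.        ]] -0.04506587200636197 [[ 6.97178595e-04 -9.99890537e-01 -1.47793089e-02 -5.73555416e+00]
 [ 9.99697930e-01  3.33800883e-04  2.45751446e-02 -5.34588515e+02]
 [-2.45675212e-02 -1.47919778e-02  9.99588733e-01 -1.21983336e+03]
 [ 0.00000000e+00  0.00000000e+00  0.00000000e+00  1.00000000e+00]]
wrist [[293.00317446   0.         277.46699549]
 [  0.         293.00317446 210.9397414 ]
 [  0.           0.           1.        ]] 0.0035464725097591305 [[ 2.88461939e-01  9.57489847e-01 -1.70361034e-03 -6.24510851e+02]
 [-9.13713200e-01  2.74740673e-01 -2.99409002e-01  4.04357672e+01]
 [-2.86213028e-01  8.79247124e-02  9.54123340e-01 -3.79668803e+02]
 [ 0.00000000e+00  0.00000000e+00  0.00000000e+00  1.00000000e+00]]
```

View pics/scene0.png

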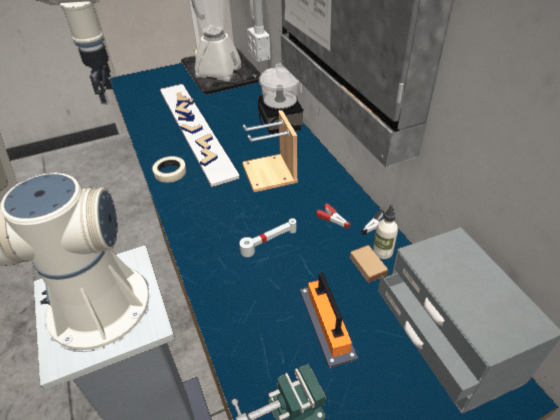

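View pics/top0.png

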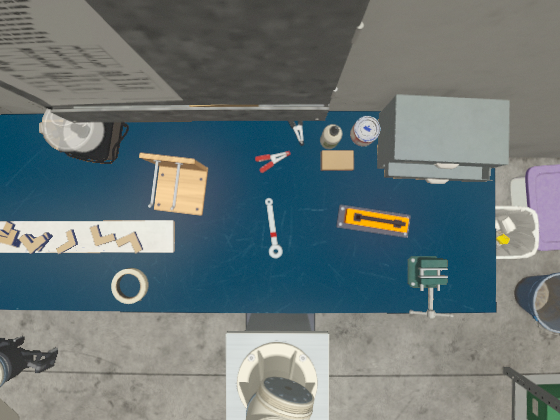

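View pics/wrist0.png

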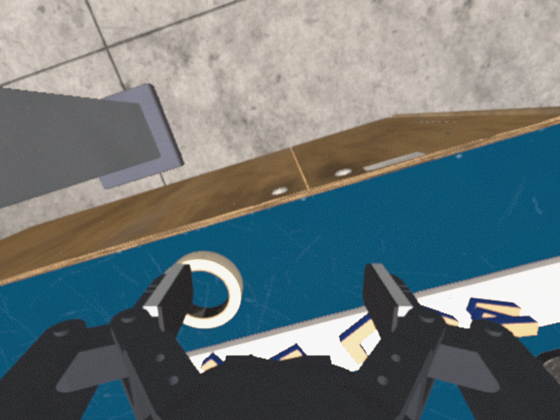

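```bash
cat >> h.py <<'E'
F=np.diag([1,-1,-1.])
def load(n): return dict(np.load(n))
def ray(f,px):
    px=np.array(px,float).reshape(-1,1,2)
    u=cv2.undistortPoints(px,f['camera_matrix'],np.array([float(f['k1']),0,0,0])).reshape(-1,2)
    d=np.c_[u,np.ones(len(u))]@F
    R=f['world_to_cam'][:3,:3];t=f['world_to_cam'][:3,3]
    return -R.T@t, d@R
def onz(f,px,z):
    c,d=ray(f,px); return c+d*((z-c[2])/d[:,2])[:,None]
def proj(f,P):
    P=np.array(P,float).reshape(-1,3);R=f['world_to_cam'][:3,:3];t=f['world_to_cam'][:3,3]
    rv=cv2.Rodrigues(F@R)[0]
    return cv2.projectPoints(P,rv,F@t,f['camera_matrix'],np.array([float(f['k1']),0,0,0]))[0].reshape(-1,2)
def tri(fs,pxs):
    A=0;b=0
    for f,p in zip(fs,pxs):
        c,d=ray(f,p);d=d[0]/np.linalg.norm(d[0]);M=np.eye(3)-np.outer(d,d);A=A+M;b=b+M@c
    return np.linalg.solve(A,b)
def crop(f,x0,y0,x1,y1,k,name):
    im=cv2.resize(f['image'][y0:y1,x0:x1,::-1],None,fx=k,fy=k,interpolation=cv2.INTER_CUBIC); cv2.imwrite('pics/'+name,im)
E
python3 - <<'E'
from h import *
t=load('pics/top0.npz'); s=load('pics/scene0.npz')
crop(t,130,140,220,225,8,'t_stand.png')
crop(t,255,190,295,265,8,'t_lever.png')
crop(t,330,200,420,242,8,'t_guard.png')
crop(s,235,105,305,195,6,'s_stand.png')
crop(s,235,210,305,260,10,'s_lever.png')
crop(s,295,265,360,370,5,'s_guard.png')
a=cv2.imread('pics/t_stand.png');b=cv2.imread('pics/s_stand.png')
E
```

```text
(no output)
```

View pics/t_stand.png

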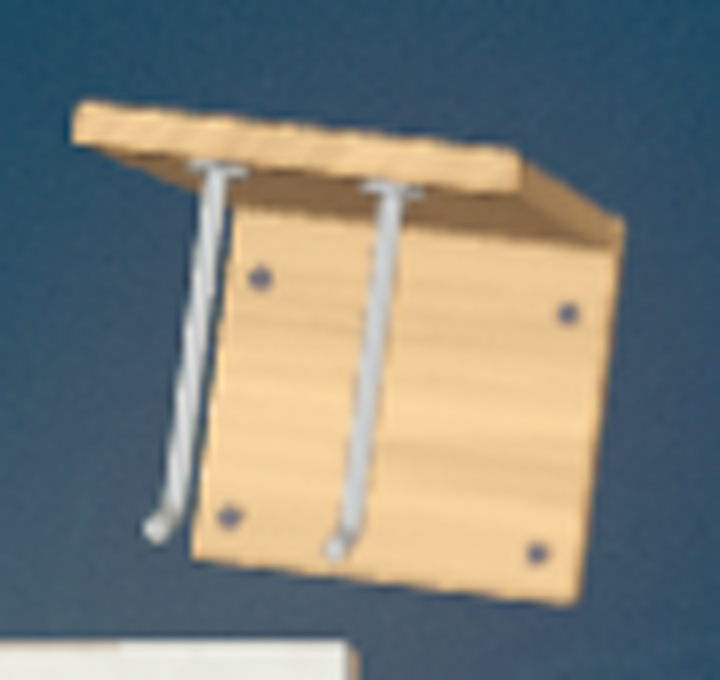

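View pics/t_lever.png

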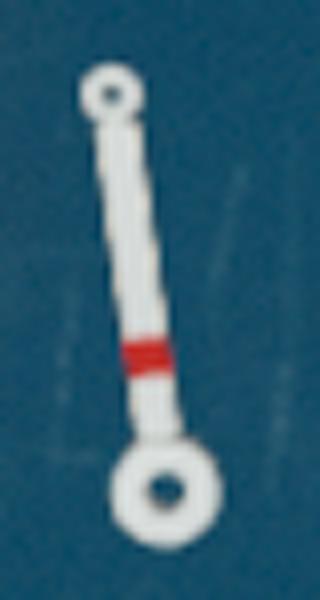

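View pics/t_guard.png

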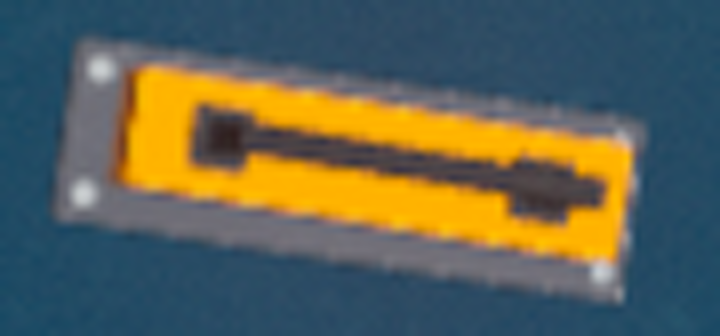

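View pics/s_stand.png

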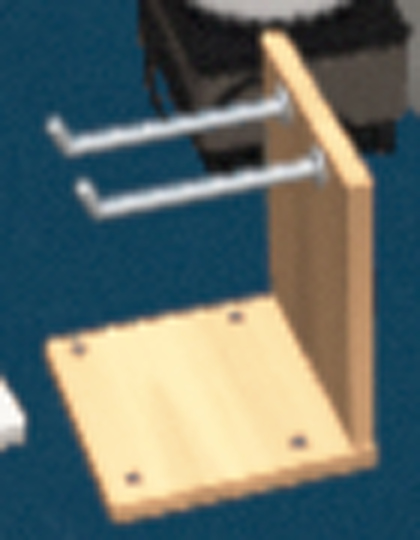

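View pics/s_guard.png

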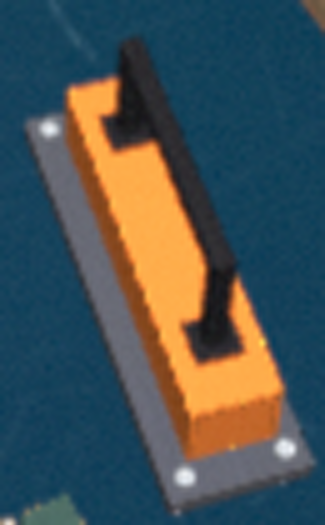

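View pics/s_lever.png

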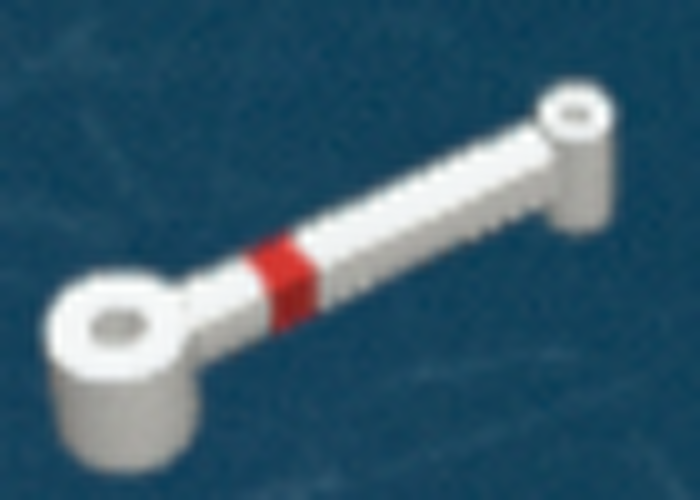

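```bash
cat > m1.py <<'E'
from h import *
t=load('pics/top0.npz'); s=load('pics/scene0.npz')
def c(x0,y0,k,pts): return [(x0+(u+.5)/k-.5,y0+(v+.5)/k-.5) for u,v in pts]
T=lambda p:c(130,140,8,p); L=lambda p:c(255,190,8,p); G=lambda p:c(330,200,8,p)
S=lambda p:c(235,105,6,p); SG=lambda p:c(295,265,5,p); SL=lambda p:c(235,210,10,p)
np.set_printoptions(precision=1,suppress=True)
print('tips top',onz(t,T([(155,530),(335,549)]),185)); print('tips scene',onz(s,S([(54,124),(83,185)]),188))
print('bends scene',onz(s,S([(70,148),(98,212)]),168),'top',onz(t,T([(172,515),(350,535)]),170))
print('roots top',onz(t,T([(216,172),(391,192)]),174),'scene',onz(s,S([(283,103),(318,164)]),170))
print('board top front corners',onz(t,T([(73,143),(520,192)]),188))
print('base front corners', onz(t,T([(192,558),(578,605)]),16),onz(s,S([(45,343),(112,508)]),16))
print('lever hub,eye top',onz(t,L([(166,490),(112,94)]),40),'scene',onz(s,SL([(119,326),(575,115)]),40))
print('band',onz(t,L([(148,357)]),36))
print('fixture corners top', onz(t,G([(85,38),(55,220),(645,120),(622,302)]),12))
print('scene',onz(s,SG([(25,120),(172,512),(315,465)]),12))
print('guard box',onz(t,G([(135,65),(115,182),(635,142),(615,262)]),54),'scene',onz(s,SG([(67,85),(192,418),(280,388)]),54))
print('bar ends',onz(t,G([(195,118),(603,192)]),121),'scene',onz(s,SG([(130,38),(235,265)]),121))
E
python3 m1.py
```

```text
tips top [[536.  336.8 185. ]
 [529.7 276.4 185. ]]
tips scene [[533.9 330.3 188. ]
 [527.4 272.2 188. ]]
bends scene [[542.7 335.2 168. ]
 [534.7 274.7 168. ]] top [[541.5 336.2 170. ]
 [534.8 275.6 170. ]]
roots top [[656.6 321.1 174. ]
 [649.6 261.6 174. ]] scene [[658.5 321.9 170. ]
 [651.2 261.7 170. ]]
board top front corners [[664.5 364.8 188. ]
 [647.6 214.9 188. ]]
base front corners [[530.3 380.4  16. ]
 [512.4 230.7  16. ]] [[530.  377.3  16. ]
 [511.7 227.1  16. ]]
lever hub,eye top [[406.1   4.8  40. ]
 [553.9  25.2  40. ]] scene [[404.7   2.1  40. ]
 [552.2  21.8  40. ]]
band [[455.5  11.7  36. ]]
fixture corners top [[ 545.9 -192.7   12. ]
 [ 476.4 -181.1   12. ]
 [ 514.6 -407.    12. ]
 [ 445.1 -397.8   12. ]]
scene [[ 477.3 -183.1   12. ]
 [ 443.3 -403.3   12. ]
 [ 512.2 -411.1   12. ]]
guard box [[ 534.5 -205.3   54. ]
 [ 491.4 -197.8   54. ]
 [ 506.2 -390.1   54. ]
 [ 461.9 -382.4   54. ]] scene [[ 491.9 -200.9   54. ]
 [ 460.2 -386.8   54. ]
 [ 502.3 -390.7   54. ]]
bar ends [[ 514.4 -215.8  121. ]
 [ 488.7 -357.9  121. ]] scene [[ 507.2 -234.7  121. ]
 [ 490.4 -363.3  121. ]]
```

```bash
cat >> h.py <<'E'
from scipy.spatial.transform import Rotation as Ro
def go(x,y,z,yaw,roll=np.pi,pitch=0):
    s=readout.sense(); R=Ro.from_euler('xyz',s['tcp_rot']); Rt=Ro.from_euler('xyz',[roll,pitch,yaw])
    d=R.inv().apply(np.array([x,y,z])-s['eef_pos'])/10; r=(R.inv()*Rt).as_rotvec()
    print('t=%.2f'%s['clock'],'pos',s['eef_pos'].round(1),s['tcp_rot'].round(4),'F',s['contact_force'].round(1),'op',round(s['opening'],3),'q',s['qpos'].round(2))
    print('trans cm',d.round(2),'rot',r.round(4))
E
python3 -c "
from h import *
go(498,-295.5,404,1.421)"
```

```text
t=0.15 pos [181.  598.  404.1] [-3.1405  0.      2.8478] F [-0.4 -0.2  0.1] op 1.005 q [ 1.27  0.35  1.63 -0.    1.16 -0.  ]
trans cm [-56.22 -76.34   0.09] rot [-9.0000e-04  8.0000e-04  1.4268e+00]
```

>>> step_arm(deltas=[{"translation": [-56.2, -76.3, 0], "rot": [0, 0, 1.427]}, {"translation": [-56.2, -76.3, 0], "rot": [0, 0, 1.427]}, {"translation": [-56.2, -76.3, 0], "rot": [0, 0, 1.427]}, {"translation": [-56.2, -76.3, 0], "rot": [0, 0, 1.427]}, {"translation": [-56.2, -76.3, 0], "rot": [0, 0, 1.427]}, {"translation": [-56.2, -76.3, 0], "rot": [0, 0, 1.427]}, {"translation": [-56.2, -76.3, 0], "rot": [0, 0, 1.427]}, {"translation": [-56.2, -76.3, 0], "rot": [0, 0, 1.427]}], grip=0)

```text
clock: 1.15
eef_pos: [348.4, 125.2, 404.9]
tcp_rot: [3.141, -0.0, 1.417]
contact_force: [1.8, 0.2, -0.2]
opening: 0.998
```

```bash
python3 -c "
from h import *
go(498,-295.5,404,1.421)"
```

```text
t=1.15 pos [348.4 125.2 404.9] [ 3.1407e+00 -5.0000e-04  1.4165e+00] F [ 1.8  0.2 -0.2] op 0.998 q [ 0.34 -0.07  2.13 -0.    1.07  0.5 ]
trans cm [-39.27  21.25   0.09] rot [ 0.0009 -0.0005 -0.0045]
```

>>> step_arm(deltas=[{"translation": [-39.2, 21.2, 0], "rot": [0, 0, 0]}, {"translation": [-39.2, 21.2, 0], "rot": [0, 0, 0]}, {"translation": [-39.2, 21.2, 0], "rot": [0, 0, 0]}, {"translation": [-39.2, 21.2, 0], "rot": [0, 0, 0]}, {"translation": [-39.2, 21.2, 0], "rot": [0, 0, 0]}, {"translation": [-39.2, 21.2, 0], "rot": [0, 0, 0]}, {"translation": [-39.2, 21.2, 0], "rot": [0, 0, 0]}, {"translation": [-39.2, 21.2, 0], "rot": [0, 0, 0]}])

```text
clock: 2.15
eef_pos: [500.0, -295.6, 404.2]
tcp_rot: [3.141, 0.001, 1.418]
contact_force: [0.2, 1.2, -0.8]
opening: 0.999
```

```bash
python3 -c "
from h import *
f=grab('wrist','w1.png'); np.savez('pics/w1.npz',**f)
go(498,-295.5,270,1.421)
for z in (115,): print(proj(f,[[498,-295.5,121],[498+.148*65,-295.5+65*.989,121],[498-.148*65,-295.5-65*.989,121]]))"
```

```text
t=2.20 pos [ 499.6 -294.6  404. ] [-3.1411e+00  1.0000e-04  1.4185e+00] F [ 0.1 -0.4 -0.4] op 1.0 q [-0.54  0.28  1.73 -0.    1.13 -0.38]
trans cm [-0.12 -0.14 13.4 ] rot [-0.0005  0.0001 -0.0025]
[[274.30365755 208.19542697]
 [273.80086673 133.57155725]
 [274.7360689  272.54599822]]
```

View pics/w1.png

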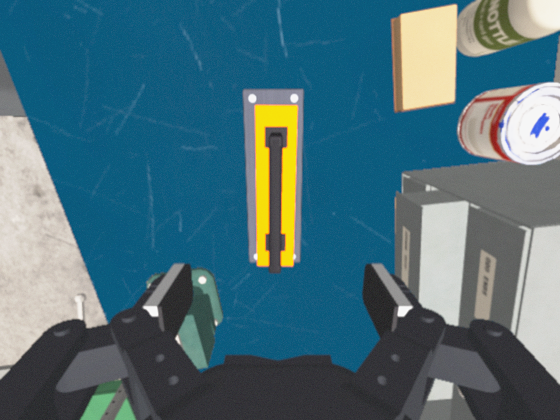

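>>> step_arm(deltas=[{"translation": [-0.1, -0.1, 6.0], "rot": [0, 0, 0]}, {"translation": [-0.1, -0.1, 10.5], "rot": [0, 0, 0]}, {"translation": [-0.1, -0.1, 13.4], "rot": [0, 0, 0]}, {"translation": [-0.1, -0.1, 13.4], "rot": [0, 0, 0]}, {"translation": [-0.1, -0.1, 13.4], "rot": [0, 0, 0]}])

```text
clock: 2.82
eef_pos: [498.5, -292.6, 271.9]
tcp_rot: [3.141, 0.0, 1.421]
contact_force: [0.6, 0.2, 1.5]
opening: 1.004
```

```bash
python3 -c "
from h import *
f=grab('wrist','w2.png')
go(498,-295.5,270,1.421)"
```

```text
t=2.88 pos [ 498.7 -292.9  272.3] [3.1396e+00 7.0000e-04 1.4213e+00] F [-0.   0.4  0.5] op 1.001 q [-0.53  0.44  1.84  0.    0.86 -0.38]
trans cm [-0.27 -0.03  0.23] rot [0.002  0.0007 0.0003]
```

View pics/w2.png

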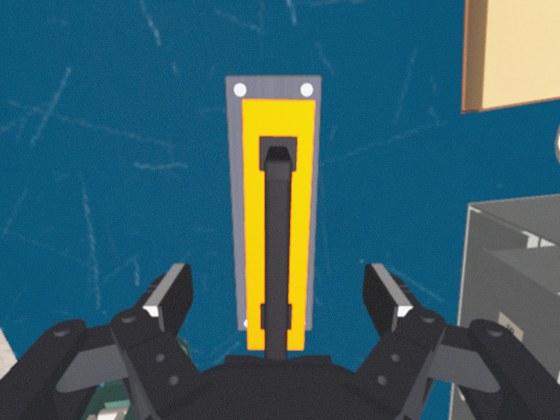

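>>> step_arm(deltas=[{"translation": [-0.25, 0, 0.2], "rot": [0, 0, 0]}, {"translation": [-0.25, 0, 0.2], "rot": [0, 0, 0]}])

```text
clock: 3.12
eef_pos: [497.9, -295.8, 269.5]
tcp_rot: [3.14, 0.001, 1.421]
contact_force: [0.1, -1.0, 0.9]
opening: 0.999
```

>>> step_arm(deltas=[{"translation": [0, 0, 0]}, {"translation": [0, 0, 0]}, {"translation": [0, 0, 0]}, {"translation": [0, 0, 0]}, {"translation": [0, 0, 0]}, {"translation": [0, 0, 0]}], grip=255, squeeze=60)

```text
schema error: expected keys translation, rot
```

>>> step_arm(deltas=[{"translation": [0, 0, 0], "rot": [0, 0, 0]}, {"translation": [0, 0, 0], "rot": [0, 0, 0]}, {"translation": [0, 0, 0], "rot": [0, 0, 0]}, {"translation": [0, 0, 0], "rot": [0, 0, 0]}, {"translation": [0, 0, 0], "rot": [0, 0, 0]}, {"translation": [0, 0, 0], "rot": [0, 0, 0]}, {"translation": [0, 0, 0], "rot": [0, 0, 0]}, {"translation": [0, 0, 0], "rot": [0, 0, 0]}], grip=255, squeeze=60)

```text
clock: 4.12
eef_pos: [497.8, -295.6, 268.8]
tcp_rot: [3.141, 0.0, 1.421]
contact_force: [-0.4, -0.0, 2.7]
opening: 0.129
```

>>> step_arm(deltas=[{"translation": [0, 0, -2], "rot": [0, 0, 0]}, {"translation": [0, 0, -4.5], "rot": [0, 0, 0]}, {"translation": [0, 0, -8], "rot": [0, 0, 0]}, {"translation": [0, 0, -12], "rot": [0, 0, 0]}, {"translation": [0, 0, -14], "rot": [0, 0, 0]}, {"translation": [0, 0, -14], "rot": [0, 0, 0]}])

```text
clock: 4.88
eef_pos: [498.0, -295.7, 409.8]
tcp_rot: [3.139, 0.001, 1.421]
contact_force: [0.6, -0.4, -2.0]
opening: 0.127
```

```bash
python3 -c "
from h import *
f=grab('wrist','w3.png'); f=grab('top','t3.png');np.savez('pics/t3.npz',**f);f=grab('scene','s3.png');np.savez('pics/s3.npz',**f)
crop(f,280,230,380,380,4,'s3c.png')
go(520,305,408,1.451)"
```

```text
t=5.03 pos [ 497.3 -295.3  407.2] [-3.1395e+00 -8.0000e-04  1.4208e+00] F [ 1.1  0.8 -1.9] op 0.128 q [-0.54  0.28  1.73 -0.    1.13 -0.39]
trans cm [ 5.969e+01 -6.730e+00 -2.000e-02] rot [-0.0021 -0.0009 -0.0302]
```

View pics/w3.png

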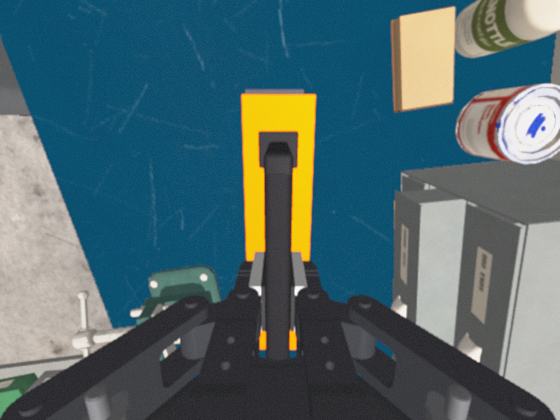

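View pics/s3c.png

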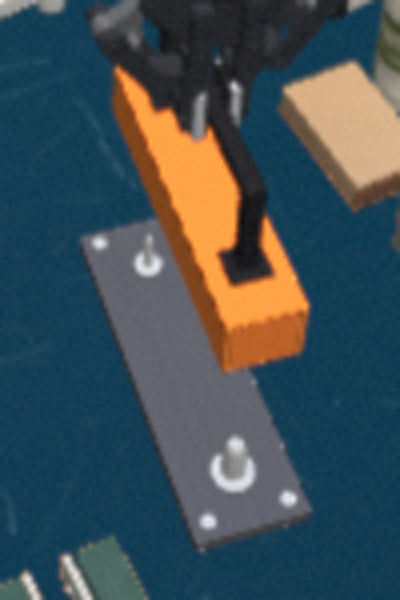

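```bash
python3 -c "
from h import *
go(471,312.5,372,1.451)"
```

```text
t=5.03 pos [ 497.3 -295.3  407.2] [-3.1395e+00 -8.0000e-04  1.4208e+00] F [ 1.1  0.8 -1.9] op 0.128 q [-0.54  0.28  1.73 -0.    1.13 -0.39]
trans cm [ 59.7  -11.68   3.59] rot [-0.0021 -0.0009 -0.0302]
```

>>> step_arm(deltas=[{"translation": [2, -0.4, 0], "rot": [0, 0, 0]}, {"translation": [6, -1.2, 0], "rot": [0, 0, 0]}, {"translation": [11, -2.2, 0], "rot": [0, 0, -0.005]}, {"translation": [16, -3.1, 0], "rot": [0, 0, -0.01]}, {"translation": [21, -4.1, 0], "rot": [0, 0, -0.015]}, {"translation": [26, -5.1, 0], "rot": [0, 0, -0.02]}, {"translation": [31, -6.1, 0], "rot": [0, 0, -0.02]}, {"translation": [36, -7.0, 0.5], "rot": [0, 0, -0.025]}])

```text
clock: 6.02
eef_pos: [481.3, 73.1, 403.2]
tcp_rot: [-3.141, -0.0, 1.446]
contact_force: [0.4, -0.1, -1.8]
opening: 0.128
```

```bash
python3 -c "
from h import *
go(471,312.5,372,1.451)"
```

```text
t=6.03 pos [481.3  73.1 403.2] [-3.1410e+00 -1.0000e-04  1.4461e+00] F [ 0.4 -0.1 -1.8] op 0.128 q [0.15 0.14 1.92 0.   1.08 0.27]
trans cm [23.62 -3.99  3.12] rot [-0.0006 -0.0001 -0.0049]
```

>>> step_arm(deltas=[{"translation": [4.5, -0.8, 0.5], "rot": [0, 0, -0.003]}, {"translation": [9, -1.5, 1], "rot": [0, 0, -0.005]}, {"translation": [13, -2.2, 1.7], "rot": [0, 0, -0.005]}, {"translation": [17, -2.9, 2.3], "rot": [0, 0, -0.005]}, {"translation": [20, -3.4, 2.8], "rot": [0, 0, -0.005]}, {"translation": [22.5, -3.8, 3.1], "rot": [0, 0, -0.005]}, {"translation": [23.6, -4.0, 3.1], "rot": [0, 0, -0.005]}, {"translation": [23.6, -4.0, 3.1], "rot": [0, 0, -0.005]}])

```text
clock: 7.02
eef_pos: [471.5, 310.4, 372.2]
tcp_rot: [-3.141, 0.001, 1.452]
contact_force: [0.0, -0.3, -2.1]
opening: 0.129
```

```bash
python3 -c "
from h import *
f=grab('wrist','w4.png'); np.savez('pics/w4.npz',**f);f=grab('top','t4.png');np.savez('pics/t4.npz',**f);crop(f,110,120,240,260,4,'t4c.png');f=grab('scene','s4.png');np.savez('pics/s4.npz',**f)
crop(f,180,50,330,210,4,'s4c.png')
go(471,312.5,363,1.451)"
```

```text
t=7.17 pos [472.  309.2 372.7] [-3.1414e+00  4.0000e-04  1.4503e+00] F [-0.3 -0.4 -1.9] op 0.129 q [ 0.58  0.29  1.8  -0.    1.05  0.7 ]
trans cm [ 0.31 -0.14  0.97] rot [-0.0002  0.0004 -0.0007]
```

View pics/w4.png

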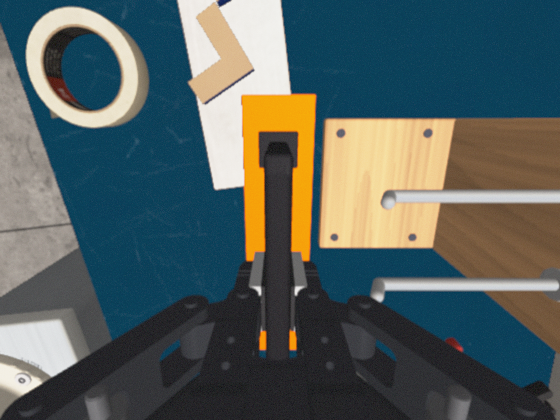

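View pics/s4c.png

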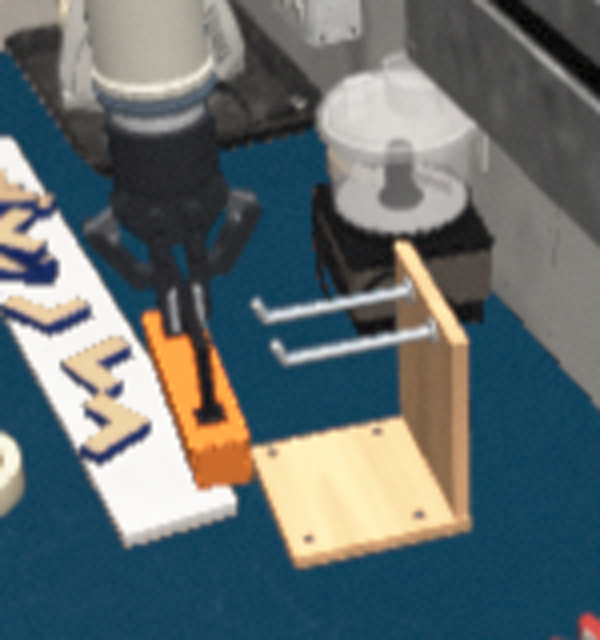

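View pics/t4c.png

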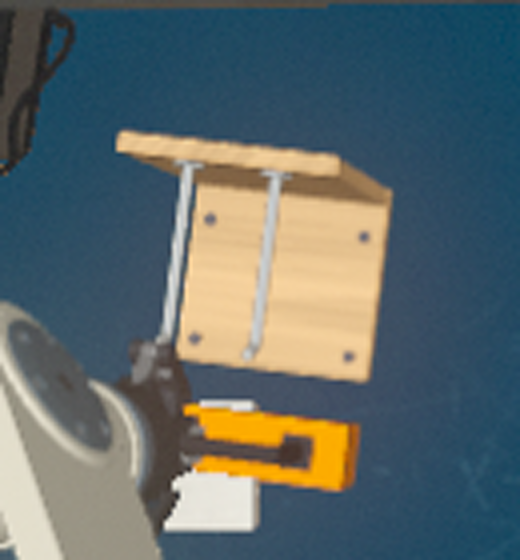

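```bash
python3 -c "
from h import *
np.set_printoptions(precision=1,suppress=True)
f=load('pics/w4.npz')
P=onz(f,[(388,201),(378,290)],188);print(P,P.mean(0))
Q=onz(f,[(450,197),(555,197),(450,286),(555,286)],170);print(Q)
print(proj(f,[[585.4,298.5,174],[595.3-64*.993-30*.12,297.3+64*.12-30*.993,188],[595.3-64*.993+30*.12,297.3+64*.12+30*.993,188]]))
go(585.4,298.5,363,1.451)
"
```

```text
[[535.6 336.9 188. ]
 [529.4 282.  188. ]] [532.5 309.4 188. ]
[[579.2 329.3 170. ]
 [641.8 321.9 170. ]
 [582.7 267.2 170. ]
 [651.8 259.2 170. ]]
[[460.9 245.2]
 [376.1 299.9]
 [387.5 204.9]]
t=7.17 pos [472.  309.2 372.7] [-3.1  0.   1.5] F [-0.3 -0.4 -1.9] op 0.129 q [ 0.6  0.3  1.8 -0.   1.1  0.7]
trans cm [ 0.3 11.4  1. ] rot [-0.  0. -0.]
```

>>> step_arm(deltas=[{"translation": [0.3, 0, 0.9], "rot": [0, 0, 0]}, {"translation": [0.3, 1, 0.9], "rot": [0, 0, 0]}, {"translation": [0.3, 3, 0.9], "rot": [0, 0, 0]}, {"translation": [0.3, 5.5, 0.9], "rot": [0, 0, 0]}, {"translation": [0.3, 8, 0.9], "rot": [0, 0, 0]}, {"translation": [0.3, 10.2, 0.9], "rot": [0, 0, 0]}, {"translation": [0.3, 11.4, 0.9], "rot": [0, 0, 0]}, {"translation": [0.3, 11.4, 0.9], "rot": [0, 0, 0]}])

```text
clock: 8.18
eef_pos: [586.6, 298.9, 363.4]
tcp_rot: [-3.142, 0.0, 1.45]
contact_force: [-0.4, 0.3, -1.1]
opening: 0.125
```

```bash
python3 -c "
from h import *
f=grab('wrist','w5.png'); np.savez('pics/w5.npz',**f);f=grab('scene','s5.png');np.savez('pics/s5.npz',**f)
crop(f,220,70,320,210,4,'s5c.png')
go(585.4,298.5,334,1.451)"
```

```text
t=8.28 pos [585.4 299.2 363.4] [-3.1408e+00  3.0000e-04  1.4506e+00] F [ 0.1 -0.3 -1.4] op 0.126 q [0.47 0.44 1.6  0.   1.1  0.59]
trans cm [-0.07  0.01  2.94] rot [-0.0008  0.0003 -0.0004]
```

View pics/w5.png

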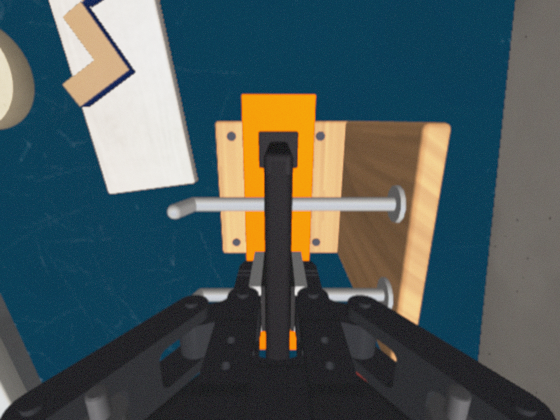

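View pics/s5c.png

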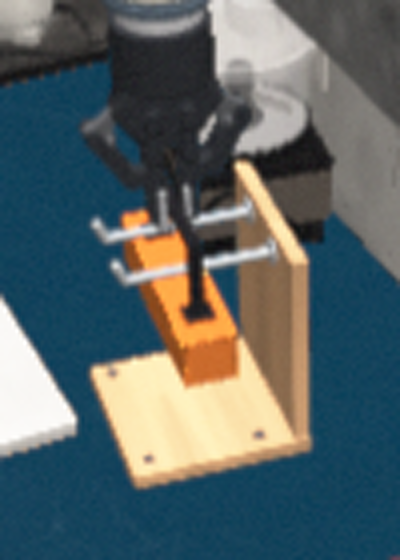

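>>> step_arm(deltas=[{"translation": [-0.05, 0, 1], "rot": [0, 0, 0]}, {"translation": [-0.05, 0, 2], "rot": [0, 0, 0]}, {"translation": [-0.05, 0, 2.6], "rot": [0, 0, 0]}, {"translation": [-0.05, 0, 2.7], "rot": [0, 0, 0]}, {"translation": [-0.05, 0, 2.7], "rot": [0, 0, 0]}])

```text
clock: 8.9
eef_pos: [585.6, 298.9, 336.7]
tcp_rot: [3.142, -0.0, 1.451]
contact_force: [-0.3, 0.3, -0.3]
opening: 0.127
```

>>> step_arm(deltas=[{"translation": [0, 0, 0.1], "rot": [0, 0, 0]}, {"translation": [0, 0, 0.2], "rot": [0, 0, 0]}, {"translation": [0, 0, 0.2], "rot": [0, 0, 0]}])

```text
clock: 9.28
eef_pos: [585.6, 298.8, 334.7]
tcp_rot: [3.142, -0.0, 1.451]
contact_force: [0.4, -0.1, -1.9]
opening: 0.129
```

>>> step_arm(deltas=[{"translation": [0, 0, 0.1], "rot": [0, 0, 0]}, {"translation": [0, 0, 0.15], "rot": [0, 0, 0]}, {"translation": [0, 0, 0.15], "rot": [0, 0, 0]}])

```text
clock: 9.65
eef_pos: [585.6, 298.8, 333.7]
tcp_rot: [3.141, -0.0, 1.451]
contact_force: [-1.8, -0.4, 4.7]
opening: 0.126
```

>>> step_arm(deltas=[{"translation": [0, 0, 0], "rot": [0, 0, 0]}, {"translation": [0, 0, 0], "rot": [0, 0, 0]}, {"translation": [0, 0, 0], "rot": [0, 0, 0]}, {"translation": [0, 0, 0], "rot": [0, 0, 0]}, {"translation": [0, 0, 0], "rot": [0, 0, 0]}, {"translation": [0, 0, 0], "rot": [0, 0, 0]}], grip=110)

```text
clock: 10.4
eef_pos: [585.6, 298.8, 333.2]
tcp_rot: [3.142, -0.0, 1.451]
contact_force: [0.3, -0.7, 0.3]
opening: 0.567
```

>>> step_arm(deltas=[{"translation": [0, 0, -1], "rot": [0, 0, 0]}, {"translation": [0, 0, -3], "rot": [0, 0, 0]}, {"translation": [0, 0, -6], "rot": [0, 0, 0]}, {"translation": [0, 0, -9], "rot": [0, 0, 0]}, {"translation": [0, 0, -9], "rot": [0, 0, 0]}])

```text
clock: 11.02
eef_pos: [586.2, 299.2, 427.7]
tcp_rot: [3.136, -0.004, 1.451]
contact_force: [0.6, 0.7, 1.3]
opening: 0.569
```

```bash
python3 -c "
from h import *
f=grab('wrist','w6.png'); np.savez('pics/w6.npz',**f);f=grab('scene','s6.png');np.savez('pics/s6.npz',**f)
crop(f,220,70,320,210,4,'s6c.png')
go(455.5,10,330,0.135)"
```

```text
t=11.12 pos [585.5 298.8 424.2] [ 3.1404e+00 -8.0000e-04  1.4508e+00] F [-0.1 -0.4 -0.7] op 0.565 q [ 0.47  0.39  1.54 -0.    1.21  0.59]
trans cm [-30.23  -9.46   9.39] rot [ 5.0000e-04 -1.4000e-03  1.3158e+00]
```

View pics/w6.png

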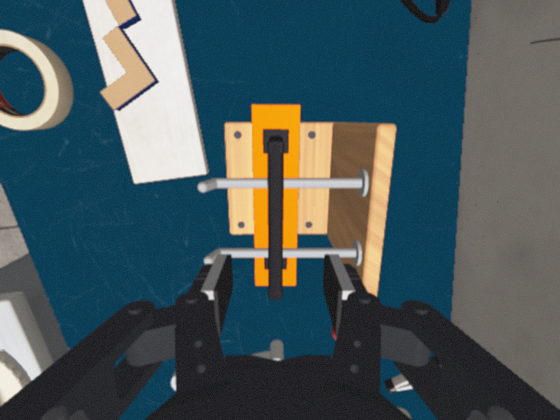

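View pics/s6c.png

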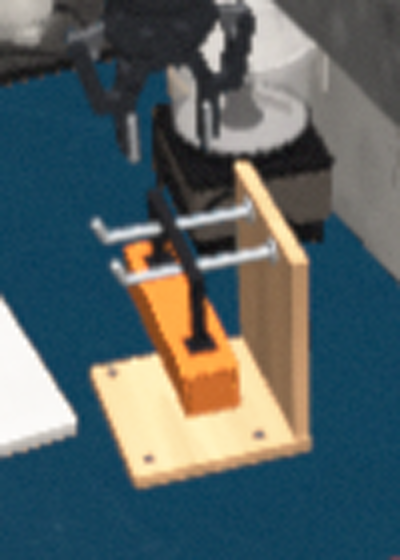

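>>> step_arm(deltas=[{"translation": [-4, -1.3, 0], "rot": [0, 0, 0.17]}, {"translation": [-8, -2.6, 0], "rot": [0, 0, 0.34]}, {"translation": [-13, -4, 0], "rot": [0, 0, 0.51]}, {"translation": [-18, -5.6, 1.5], "rot": [0, 0, 0.68]}, {"translation": [-23, -7.2, 3], "rot": [0, 0, 0.85]}, {"translation": [-27, -8.4, 5], "rot": [0, 0, 1.02]}, {"translation": [-30, -9.4, 7], "rot": [0, 0, 1.19]}, {"translation": [-30.2, -9.5, 9], "rot": [0, 0, 1.316]}], grip=0)

```text
clock: 12.12
eef_pos: [453.6, 8.8, 332.1]
tcp_rot: [3.142, 0.002, 0.128]
contact_force: [1.3, 0.9, 0.1]
opening: 1.0
```

>>> step_arm(deltas=[{"translation": [0, 0, 0], "rot": [0, 0, 0]}, {"translation": [0, 0, 0], "rot": [0, 0, 0]}])

```text
clock: 12.38
eef_pos: [455.4, 10.6, 333.5]
tcp_rot: [-3.142, 0.0, 0.138]
contact_force: [-0.0, 0.7, 0.2]
opening: 0.999
```

```bash
python3 -c "
from h import *
f=grab('wrist','w7.png'); np.savez('pics/w7.npz',**f);f=grab('top','t7.png');np.savez('pics/t7.npz',**f);crop(f,330,200,420,242,8,'t7c.png');f=grab('scene','s7.png');np.savez('pics/s7.npz',**f)
crop(f,290,260,365,370,5,'s7c.png')
go(455.7,10.3,330,0.135)"
```

```text
t=12.53 pos [455.5  10.7 333.8] [ 3.1415e+00 -1.1000e-03  1.3690e-01] F [0.2 0.1 0.1] op 0.995 q [0.02 0.18 2.05 0.   0.91 1.45]
trans cm [0.01 0.05 0.38] rot [ 0.0001 -0.0011  0.0019]
```

View pics/w7.png

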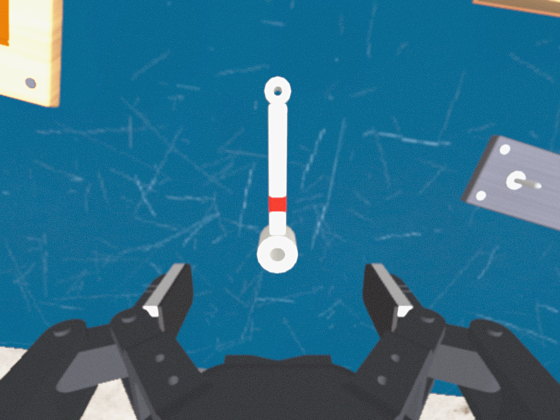

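View pics/t7c.png

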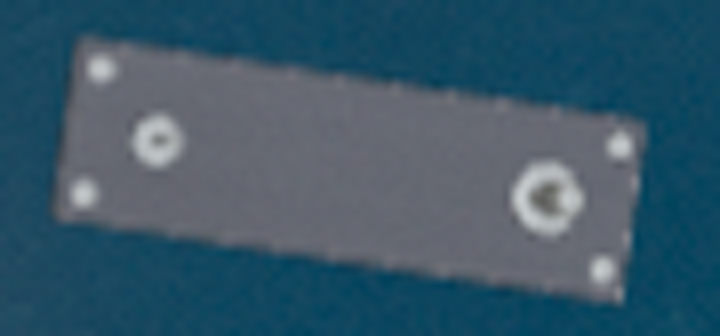

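View pics/s7c.png

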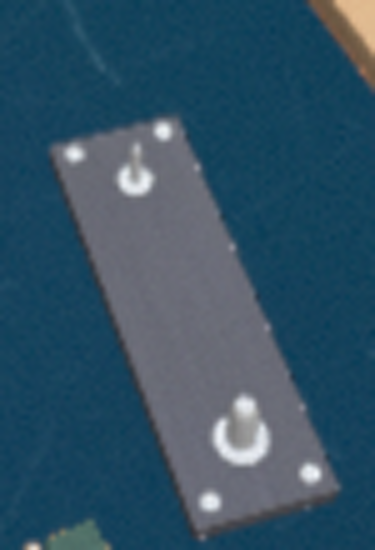

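```bash
python3 -c "
from h import *
np.set_printoptions(precision=1,suppress=True)
w=load('pics/w7.npz');t=load('pics/t7.npz');s=load('pics/s7.npz')
print('lever w hub eye',onz(w,[(277.5,254),(277.8,91)],40),'band',onz(w,[(277.7,204.5)],36))
def c(x0,y0,k,pts): return [(x0+(u+.5)/k-.5,y0+(v+.5)/k-.5) for u,v in pts]
G=c(330,200,8,[(158,140),(547,199)]);print('collars top',onz(t,G,12.5))
print('tips top',onz(t,c(330,200,8,[(162,141),(565,200)]),44))
S=c(290,260,5,[(135,180),(240,438)]);print('collars scene',onz(s,S,12.5))
S=c(290,260,5,[(136,147),(244,404)]);print('tips scene',onz(s,S,44))
print('wrist collar small',onz(w,[(517,181)],12.5),onz(w,[(538,185)],44))
for n,f,x0,y0,x1,y1 in (('t',t,330,200,420,242),('s',s,290,260,365,370)):
  pass
"
```

```text
lever w hub eye [[406.3   3.5  40. ]
 [553.9  23.9  40. ]] band [[455.4  10.2  36. ]]
collars top [[ 507.  -220.4   12.5]
 [ 484.5 -369.1   12.5]]
tips top [[ 506.5 -216.8   44. ]
 [ 484.6 -366.9   44. ]]
collars scene [[ 506.4 -221.5   12.5]
 [ 484.1 -369.5   12.5]]
tips scene [[ 504.9 -223.9   44. ]
 [ 483.6 -370.4   44. ]]
wrist collar small [[ 506.2 -225.3   12.5]] [[ 508.1 -218.6   44. ]]
```

>>> step_arm(deltas=[{"translation": [0.05, 0.05, 5], "rot": [0, 0, 0]}, {"translation": [0.05, 0.05, 10], "rot": [0, 0, 0]}, {"translation": [0.05, 0.05, 13.5], "rot": [0, 0, 0]}, {"translation": [0.05, 0.05, 15.1], "rot": [0, 0, 0]}, {"translation": [0.05, 0.05, 15.1], "rot": [0, 0, 0]}, {"translation": [0.05, 0.05, 15.1], "rot": [0, 0, 0]}])

```text
clock: 13.28
eef_pos: [456.2, 10.1, 183.0]
tcp_rot: [3.141, -0.001, 0.136]
contact_force: [0.6, 0.4, 0.5]
opening: 0.997
```

```bash
python3 -c "
from h import *
go(456.1,10.4,182,0.1366)"
```

```text
t=13.28 pos [456.2  10.1 183. ] [ 3.1414e+00 -1.3000e-03  1.3550e-01] F [0.6 0.4 0.5] op 0.997 q [ 0.02  0.45  2.14 -0.    0.55  1.45]
trans cm [-0.01 -0.03  0.1 ] rot [ 0.0001 -0.0013 -0.0011]
```

>>> step_arm(deltas=[{"translation": [0, 0, 0.1], "rot": [0, 0, 0]}, {"translation": [0, 0, 0.1], "rot": [0, 0, 0]}, {"translation": [0, 0, 0.1], "rot": [0, 0, 0]}, {"translation": [0, 0, 0.1], "rot": [0, 0, 0]}, {"translation": [0, 0, 0.1], "rot": [0, 0, 0]}, {"translation": [0, 0, 0.1], "rot": [0, 0, 0]}, {"translation": [0, 0, 0.1], "rot": [0, 0, 0]}, {"translation": [0, 0, 0.1], "rot": [0, 0, 0]}], grip=255, squeeze=90)

```text
clock: 14.28
eef_pos: [455.7, 10.0, 181.6]
tcp_rot: [-3.142, -0.0, 0.135]
contact_force: [-0.6, 1.2, 8.9]
opening: 0.169
```

```bash
python3 -c "
from h import *
go(456.1,10.4,182,0.1366)"
```

```text
t=14.28 pos [455.7  10.  181.6] [-3.1416e+00 -3.0000e-04  1.3480e-01] F [-0.6  1.2  8.9] op 0.169 q [0.02 0.46 2.14 0.   0.54 1.45]
trans cm [ 0.04 -0.04 -0.04] rot [-0.     -0.0003 -0.0018]
```

>>> step_arm(deltas=[{"translation": [0, 0, -1], "rot": [0, 0, 0]}, {"translation": [0, 0, -3], "rot": [0, 0, 0]}, {"translation": [0, 0, -6], "rot": [0, 0, 0]}, {"translation": [0, 0, -9], "rot": [0, 0, 0]}, {"translation": [0, 0, -12], "rot": [0, 0, 0]}, {"translation": [0, 0, -13], "rot": [0, 0, 0]}, {"translation": [0, 0, -13], "rot": [0, 0, 0]}])

```text
clock: 15.15
eef_pos: [455.6, 9.9, 311.4]
tcp_rot: [3.141, -0.001, 0.135]
contact_force: [0.2, 0.1, -4.1]
opening: 0.168
```

```bash
python3 -c "
from h import *
f=grab('wrist','w8.png'); np.savez('pics/w8.npz',**f);f=grab('scene','s8.png');np.savez('pics/s8.npz',**f);crop(f,200,160,340,265,5,'s8c.png')
go(491.8,-319.2,310,1.4239)"
```

```text
t=15.25 pos [455.1   9.9 310.2] [-3.1414e+00  1.6000e-03  1.3480e-01] F [-0.6  0.5 -2.9] op 0.167 q [ 0.02  0.22  2.07 -0.    0.85  1.45]
trans cm [-7.900e-01  3.311e+01  2.000e-02] rot [-1.2000e-03  1.3000e-03 -1.2891e+00]
```

View pics/w8.png

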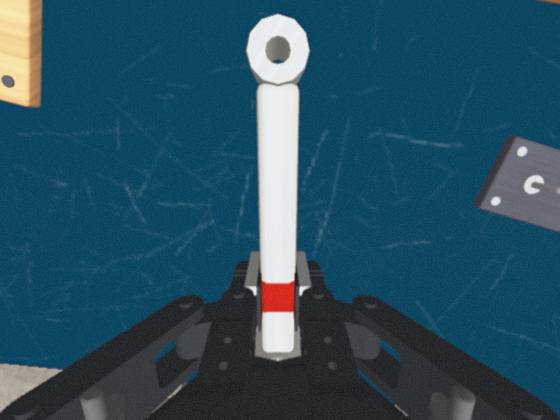

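View pics/s8c.png

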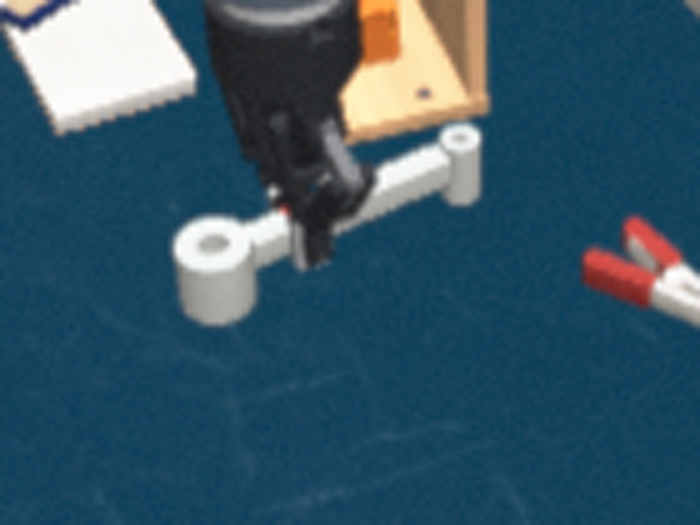

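>>> step_arm(deltas=[{"translation": [-0.1, 3, 0], "rot": [0, 0, -0.14]}, {"translation": [-0.2, 7, 0], "rot": [0, 0, -0.3]}, {"translation": [-0.3, 12, 0], "rot": [0, 0, -0.47]}, {"translation": [-0.4, 17, 0], "rot": [0, 0, -0.64]}, {"translation": [-0.5, 22, 0], "rot": [0, 0, -0.81]}, {"translation": [-0.6, 27, 0], "rot": [0, 0, -0.98]}, {"translation": [-0.7, 31, 0], "rot": [0, 0, -1.15]}, {"translation": [-0.8, 33.1, 0], "rot": [0, 0, -1.289]}])

```text
clock: 16.25
eef_pos: [491.9, -321.1, 309.3]
tcp_rot: [-3.14, -0.001, 1.427]
contact_force: [-0.1, 0.5, -3.4]
opening: 0.17
```

>>> step_arm(deltas=[{"translation": [0, 0, 0], "rot": [0, 0, 0]}, {"translation": [0, 0, 0], "rot": [0, 0, 0]}, {"translation": [0, 0, 0], "rot": [0, 0, 0]}])

```text
clock: 16.62
eef_pos: [492.1, -318.1, 310.7]
tcp_rot: [-3.141, -0.001, 1.423]
contact_force: [-0.6, -0.1, -3.9]
opening: 0.167
```

```bash
cat > look.py <<'E'
from h import *
import sys
k=sys.argv[1]
f=grab('wrist','w%s.png'%k); np.savez('pics/w%s.npz'%k,**f);f=grab('scene','s%s.png'%k);np.savez('pics/s%s.npz'%k,**f);crop(f,280,230,380,370,4,'s%sc.png'%k)
f=grab('top','t%s.png'%k);np.savez('pics/t%s.npz'%k,**f);crop(f,320,190,420,250,8,'t%sc.png'%k)
go(491.8,-319.2,255.6,1.4239)
E
python3 look.py 9
```

```text
t=16.77 pos [ 492.3 -318.5  311.2] [-3.1416 -0.      1.424 ] F [-0.8 -0.2 -2.3] op 0.173 q [-0.58  0.4   1.8   0.    0.94 -0.43]
trans cm [-0.08 -0.04  5.56] rot [-0.     -0.      0.0001]
```

View pics/w9.png

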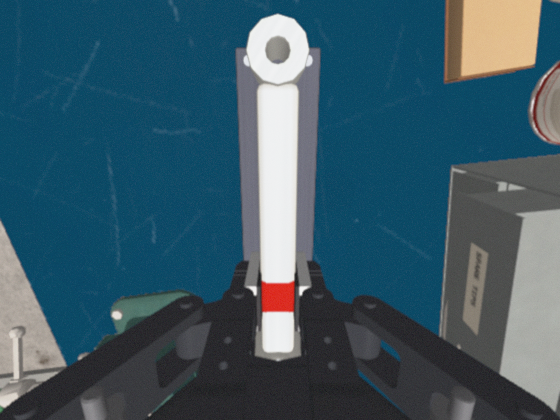

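View pics/s9c.png

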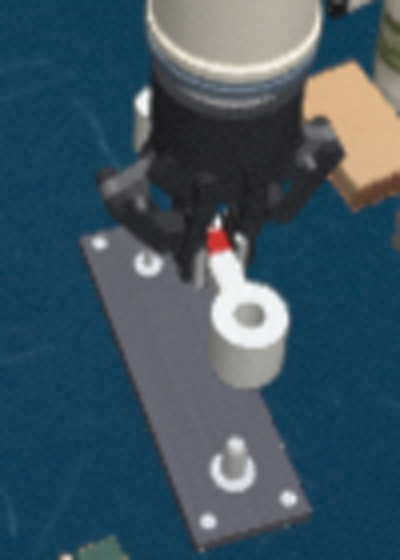

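View pics/t9c.png

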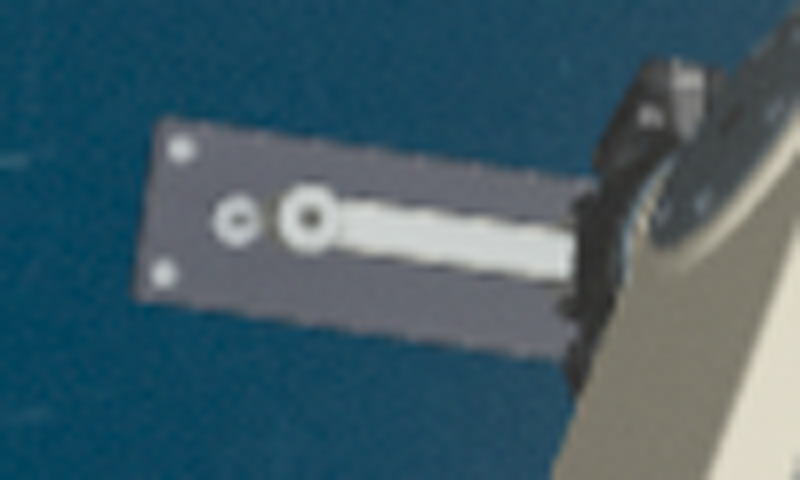

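```bash
cat > m9.py <<'E'
from h import *
np.set_printoptions(precision=1,suppress=True)
w=load('pics/w9.npz');t=load('pics/t9.npz');s=load('pics/s9.npz')
def c(x0,y0,k,pts): return [(x0+(u+.5)/k-.5,y0+(v+.5)/k-.5) for u,v in pts]
e_t=c(320,190,8,[(311,218)]);h_s=c(280,230,4,[(250,314)]);e_w=[(277.5,48.5)]
z=169.6
print('eye top',onz(t,e_t,z),'eye wrist',onz(w,e_w,z),'tri',tri([t,w],[e_t,e_w]))
print('hub scene',onz(s,h_s,z))
print('targets eye 506.3,-221.3 hub 484.4,-369.3')
E
python3 m9.py
```

```text
eye top [[ 507.3 -219.4  169.6]] eye wrist [[ 507.1 -220.   169.6]] tri [ 507.2 -219.7  167.8]
hub scene [[ 484.1 -370.3  169.6]]
targets eye 506.3,-221.3 hub 484.4,-369.3
```

>>> step_arm(deltas=[{"translation": [-0.05, -0.03, 1], "rot": [0, 0, 0]}, {"translation": [-0.05, -0.03, 2.5], "rot": [0, 0, 0]}, {"translation": [-0.05, -0.03, 4], "rot": [0, 0, 0]}, {"translation": [-0.05, -0.03, 5], "rot": [0, 0, 0]}, {"translation": [-0.05, -0.03, 5.5], "rot": [0, 0, 0]}, {"translation": [-0.05, -0.03, 5.5], "rot": [0, 0, 0]}, {"translation": [-0.05, -0.03, 5.5], "rot": [0, 0, 0]}, {"translation": [-0.05, -0.03, 5.5], "rot": [0, 0, 0]}])

```text
clock: 17.77
eef_pos: [492.0, -319.7, 256.7]
tcp_rot: [3.141, 0.0, 1.424]
contact_force: [-0.1, 0.1, -3.4]
opening: 0.17
```

```bash
python3 look.py 10
```

```text
t=17.93 pos [ 491.9 -319.6  256.5] [3.1411e+00 2.0000e-04 1.4238e+00] F [ 0.1 -0.2 -2.5] op 0.174 q [-0.58  0.47  1.83 -0.    0.84 -0.43]
trans cm [ 0.04 -0.01  0.09] rot [ 0.0005  0.0002 -0.0001]
```

View pics/w10.png

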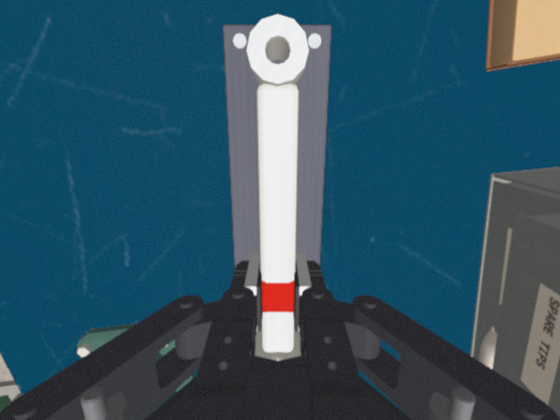

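View pics/s10c.png

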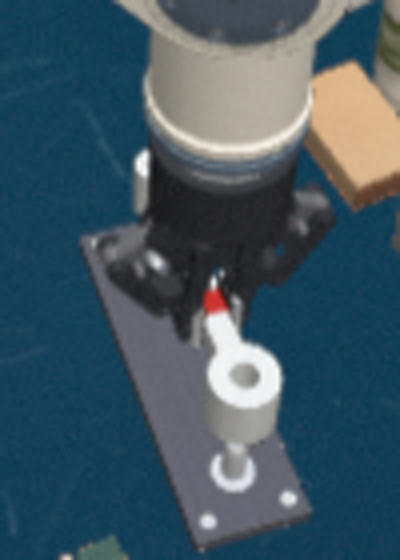

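View pics/t10c.png

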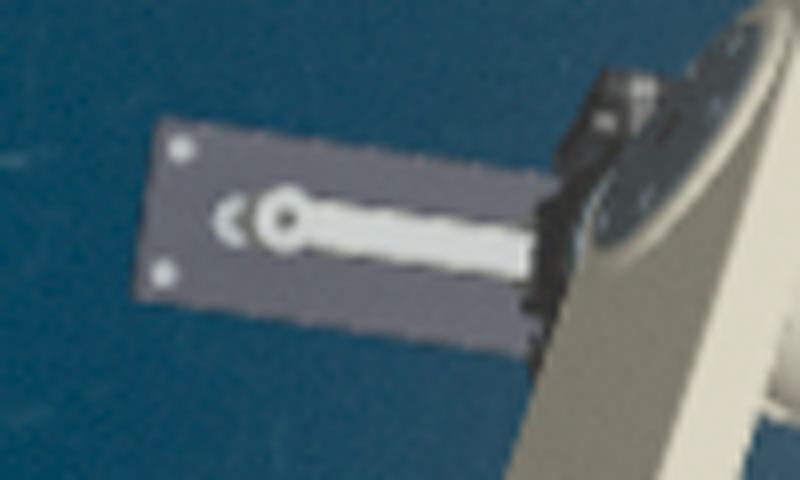

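View pics/s10.png

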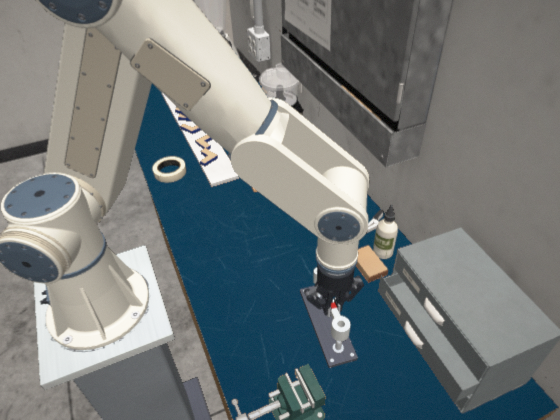

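```bash
sed -e 's/w9/w10/;s/t9/t10/;s/s9/s10/;s/(311,218)/(287,219)/;s/(250,314)/(244,377)/;s/277.5,48.5/277.5,49/;s/169.6/114.9/' m9.py > m10.py; python3 m10.py; python3 -c "
from h import *
t=load('pics/t10.npz')
crop(t,130,130,220,225,6,'t10st.png')"
```

```text
eye top [[ 507.1 -221.   114.9]] eye wrist [[ 507.2 -221.8  114.9]] tri [ 507.2 -221.4  112.9]
hub scene [[ 483.1 -372.7  114.9]]
targets eye 506.3,-221.3 hub 484.4,-369.3
```

View pics/t10st.png

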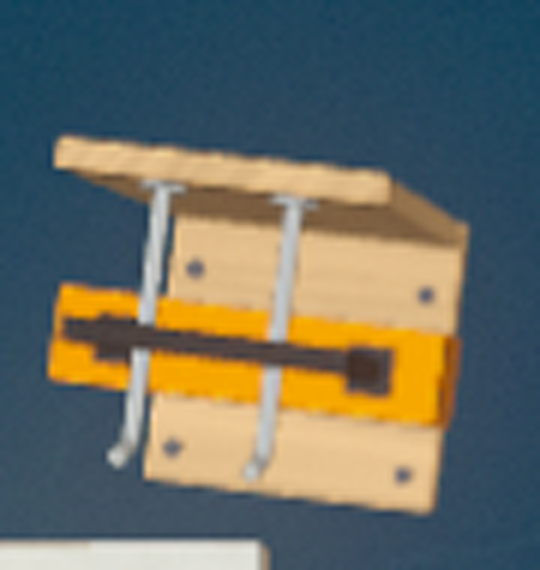

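>>> step_arm(deltas=[{"translation": [0.07, 0, 0.05], "rot": [0, 0, -0.008]}, {"translation": [0.07, 0, 0.05], "rot": [0, 0, -0.008]}, {"translation": [0.07, 0, 0.05], "rot": [0, 0, -0.008]}, {"translation": [0.07, 0, 0.05], "rot": [0, 0, -0.008]}, {"translation": [0.07, 0, 0.05], "rot": [0, 0, -0.008]}, {"translation": [0.07, 0, 0.05], "rot": [0, 0, -0.008]}])

```text
clock: 18.68
eef_pos: [492.0, -318.9, 255.7]
tcp_rot: [3.142, 0.0, 1.432]
contact_force: [0.2, 0.2, -2.7]
opening: 0.171
```

```bash
python3 look.py 11; sed -e 's/10\.npz/11.npz/g;s/114.9/114.4/' m10.py > m11.py;python3 m11.py
```

```text
t=18.82 pos [ 491.9 -318.9  255.7] [3.1416 0.     1.4317] F [-1.   0.2 -3.3] op 0.169 q [-0.58  0.47  1.83 -0.    0.84 -0.44]
trans cm [-0.03 -0.01  0.01] rot [0.     0.     0.0078]
eye top [[ 507.1 -221.1  114.4]] eye wrist [[ 506.2 -220.9  114.4]] tri [ 506.7 -221.   114.8]
hub scene [[ 483.3 -372.4  114.4]]
targets eye 506.3,-221.3 hub 484.4,-369.3
```

View pics/s11c.png

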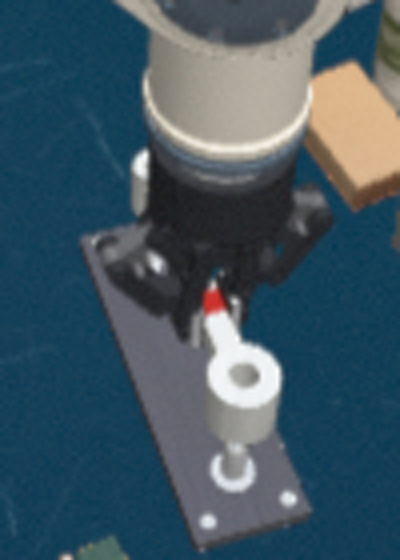

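View pics/w11.png

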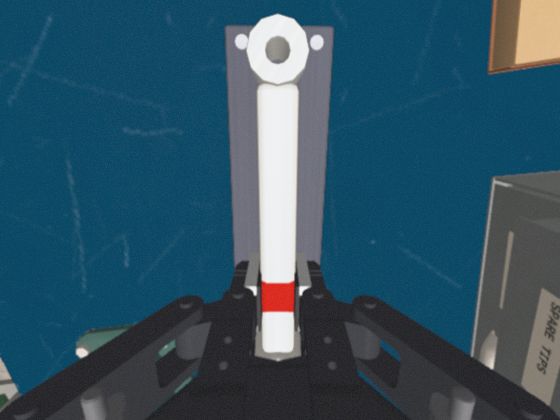

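```bash
cat > fit.py <<'E'
from h import *
np.set_printoptions(precision=2,suppress=True)
def bore(n,box,z):
    s=load('pics/%s.npz'%n);x0,y0,x1,y1=box
    g=cv2.cvtColor(s['image'],cv2.COLOR_RGB2GRAY)[y0:y1,x0:x1]
    G=cv2.resize(g,None,fx=8,fy=8,interpolation=cv2.INTER_CUBIC)
    m=(G>215).astype(np.uint8)
    cs,_=cv2.findContours(m,cv2.RETR_CCOMP,cv2.CHAIN_APPROX_NONE)
    for c in cs:
        a=cv2.contourArea(c)
        if a>250 and len(c)>5:
            e=cv2.fitEllipse(c);p=[(x0+(e[0][0]+.5)/8-.5,y0+(e[0][1]+.5)/8-.5)]
            print(n,'area',a,'ell',np.array(e[1])/8,p,onz(s,p,z)[0])
    cv2.imwrite('pics/m_%s.png'%n,np.hstack([G,m*255]))
bore('scene0',(236,233,258,258),40)
bore('s9',(326,295,356,330),169.6)
bore('s11',(326,308,356,345),114.4)
E
python3 fit.py
```

```text
scene0 area 8098.5 ell [ 9.65 18.75] [(247.81246757507324, 241.89400577545166)] [408.46   1.39  40.  ]
scene0 area 1309.0 ell [4.2  6.22] [(246.34700775146484, 242.2195463180542)] [404.39   2.01  40.  ]
s9 area 16675.5 ell [15.55 24.28] [(340.87897872924805, 306.497935295105)] [ 483.79 -365.74  169.6 ]
s9 area 3095.0 ell [7.05 8.76] [(342.0595703125, 308.32192516326904)] [ 483.78 -370.65  169.6 ]
s11 area 16308.5 ell [15.22 24.98] [(339.4710054397583, 321.18299293518066)] [ 484.32 -365.55  114.4 ]
s11 area 2902.0 ell [6.94 8.37] [(340.7159481048584, 323.33518505096436)] [ 484.1  -371.32  114.4 ]
```

View pics/m_s11.png

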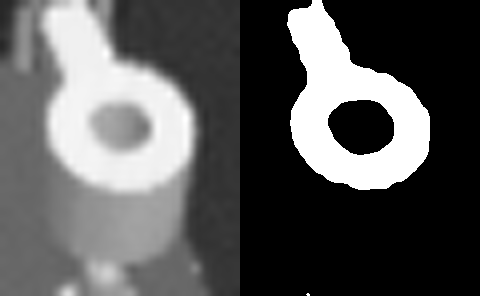

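```bash
python3 -c "
from h import *
s=readout.sense();print(s['clock'],s['opening'],s['contact_force'],s['qvel'].round(3))
print(ticket.sign_off())"
```

```text
18.825 0.1688068916580172 [-1.00146813  0.22620665 -3.28287946] [-0.002  0.    -0.     0.001 -0.001 -0.001]
the job is handed in; nothing more can be done
None
```

I hung the guard by its bar across both prongs and let go of it. I then gripped the lever at the red band and handed the job in at 18.8 s with the lever held over the pins.

**Guard:** the wrist and scene pictures after release, and a later top picture, show the bar lying across both prongs near the middle of their length.

**Lever height and level:** by the arm's readout the lever's underside is about 30 mm above the pin tips, and the tool is pointing straight down. Its level I judged only from the tool angle and the look of the pictures.

**Lever position:**

| Feature | Measured (x, y, mm) | Pin (x, y, mm) |
|---|---|---|
| Eye (top and wrist cameras) | 506.7, -221.0 | 506.3, -221.3 |
| Hub (scene camera) | 484.1, -371.3 | 484.4, -369.3 |

- **Hub disagreement:** the scene camera puts the hub about 2 mm off the thick pin. That camera read about 1 mm low in y elsewhere too, and the arm's readout puts the hub within about 1 mm of the pin, so I made no further correction.
- **Contact:** the wrist force over the fixture stayed at about the lever's own weight, with no sign of touching. I did not move the sanding block or clamp.

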